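Slide wet lap joints to their heater pads, weight them, reset the stop

ROBOT

A 6-joint arm with a two-finger parallel gripper is mounted at the origin on the work surface; the furniture and walls round the work are solid. World frame = base frame: x ahead of the robot, y to its left, z up, the work surface at z = 0. Lengths are in m, angles in rad, forces in N, time in s.
With the tool pointing down it reaches from about 0.25 to 0.725 m from the base axis. Payload 4 kg.
Tool frame: the origin (TCP) lies at the very end of the fingers, on their centre line; the grasp point (between the pads) lies 19 mm behind it; z points along the fingers, y is the line along which they close (so a half turn about z gives the same grasp; the last joint's range is limited). The gripper opens to 85 mm and grips with 20 to 120 N. Pads are 22 mm wide; open, the fingers measure 114 mm over their backs; the gripper's body (76 mm by 85 mm) begins 54 mm behind the grasp point. The pads swing forward as they close: fully open they stand 13 mm farther back than shut.
Start: joints at [1.173, 0.241, 0.005, 1.335, 0, 1.571], TCP at [0.194, 0.461, 0.231] pointing down, gripper open.
Joint ranges: [-2.72, 2.72], [-1.05, 1.87], [-1.09, 1.28], [-1.99, 2.15], [-1.42, 1.44], [-3.14, 3.14]. Speed limits (rad/s): [2.79, 2.79, 3.14, 3.14, 3.14, 3.14].

INTERFACE

Orientations are given as a unit quaternion [x, y, z, w].
In Python, from workcell import bot, vision, workorder gives the robot as it stands.
- The arm moves only by the shell command python3 -m creep 'ROWS' [OPENING]. ROWS is JSON, a list of rows, each a list of 2 entries, a list of its own where there are three numbers: the shift along the tool's x, y, z in mm, then the turn, a rotation vector about the tool's x, y, z in rad. In form: [[[dx, dy, dz], [wx, wy, wz]], ...]. A call has 1 to 12 rows; each row shifts and turns the commanded pose from where the row before left it, along the tool's axes as they then stand; what a row does not reach is not made up. A row lasts 1/8 s, in which the tool goes at most 62.5 mm and 10.7 degrees, less where a joint would pass 70% of its speed; a pose out of reach is approached as far as the arm can. A call is refused whole if a number of a shift passes 62.5 or a number of a turn 0.188, either way. A call with a gripper value outside its range is refused whole. OPENING is the finger opening in mm, from 0 to 85.4, set as the call begins (- or left out, the last holds). The fingers move at their own pace and stop on an object; the grip force is fixed at half the most. Time passes only in rows, so rows that do not move let the fingers close. It gives the time, the measured TCP pose, the force, the opening and the grip force at its end, in the units of the state.
- bot.get_obs(): the state, without advancing time (a new reading comes with each control period).
- vision.camera(name): name is "side" or "top"; returns a dict with "image" (420x560x3 uint8, blue, green, red), "z_map" (420x560 float32, m along the optical axis (not along the pixel's ray), 0 where there is no reading), "K" (3x3 intrinsics, pixels), "rvec" (rotation vector, rad) and "tvec" (3), from world to camera coordinates, as OpenCV has them. Camera axes: x right, y down, z forward; pixel columns grow to the right and rows downward; lengths in m; the calibration is good to about 2 mm. A picture is of the moment at which its call begins.
- workorder.job_done(): hands the job in; it is judged then, once.
Trained networks look in a picture, given as the dict that the camera call returned (one of the last four; its "shot" number tells which), for a name from the list of things; names that differ only in an ending like _2 or _b are one class to them, and where a whole thing is asked for, a point or a joint stands for the part that bears it (a point fixed in the world has none). Each returns a list of dicts, best first, with "score" (0 to 1); they miss things now and then, are a little off and sometimes report something else, mostly with a low value. They report only what shows in the picture. A call takes as long as a camera call. They do not tell look-alikes from the thing itself.
- vision.spot_in(picture, query): "position" ([column, row] in pixels, amid what is visible of it).
- vision.place_of(picture, query): "position" ([column, row] in pixels: a listed point, or the origin of a listed thing).
The state is a dict: "clock": time; "joint_pos": joint angles; "joint_vel": joint speeds; "tau": joint torques, N m; "eef_pos": TCP position; "tool_rot": TCP orientation; "ft_force": force on the tool from outside, world axes, zero at the start; "ft_torque": the same for the moment, N m; "grip_width": finger opening in m; "grasp_force": force on a finger pad.
Only numpy, scipy, OpenCV 4.12 (cv2) and the standard library are available. Lean on these libraries where they do the work, as an engineer would, in place of code of your own. Each camera call takes 0.05 s, during which the arm holds its last target. There are 200 camera calls.

TASK

Some freshly glued lap joints wait on carriers in the near row of the dwell tray and have to cure under load in the far, heated row. First push the mushroom stop down until it stays down; then slide the carriers one at a time through the free spaces, never lifting or tipping one, until every joint lies in the far row over the heater pad of its own width (narrow at the end away from the control box, medium in the middle, wide next to the box; the bare carrier may go anywhere in the tray). Then stand the small weight on the middle of the narrow joint, the middle-sized one on the medium and the large one on the wide, and only when every joint has its weight turn the mushroom head clockwise until it is fully up again; a weight whose joint is not there today is not needed, and the tape and the marker stay where they are.

Things in the scene. Friction and masses are not known exactly. Their poses are not given: they have to be found in the camera images.
- unit: fixed aluminium dwell tray, 172 x 248 mm, rail round it 21 mm high, thin guard strip 40 mm high outside the far rail and the left end of the far row; on its -y end a grey control box (92 x 86 mm, 56 mm high, centred at x = 0, y = -168 mm). Origin: centre of its underside, on the bench; x away from the robot across the 2 rows, y left along them. Rail lips reach 5.5 mm over the carriers' edges
- near_row (a point): middle space of the near row (white floor), on the tray floor, 10 mm above the bench. The tray has 2 rows of 3 square spaces 76 mm apart, open to each other: near row at x = -38 mm and far row (dark, heated) at x = +38 mm of the tray, spaces at its y = +76, 0 and -76 mm. The joints start in the near row, the bare carrier in the far row
- stop_press (a joint): how far the red mushroom stop on the control box is pushed in: 0 = up (its start), 0.006 m = fully down. It takes about 6 N and stays where it is pushed; only turning its head lifts it
- stop_turn (a joint): turn of the mushroom head, clockwise seen from above, 0 to 0.85 rad; a weak spring brings it back to 0 when let go. Turning it lifts a pressed head in step: about 0.8 rad brings it fully up (about 0.05 N m)
- stop_top (a point): middle of the top of the mushroom head (round, 40 mm across, its side gripped between 6 and 16 mm below this point; nothing below it for 21 mm but a thin stem and a 30 mm collar, then the box top 37 mm below it when up, 31 mm when down)
- carrier_narrow_mid (a point): carrier with the narrow lap joint (bright metal strips 10 mm wide), None if not there today; black plate 70.5 x 70.5 mm, 6 mm thick at its edge, point: its centre, 3 mm above its underside; x away from the robot, y left. Taken by its upright aluminium fin, 25.5 mm towards -x of this point: 8 mm thick (in x), 32 mm long (in y), top 42 mm above the underside; spaces are 76 mm
- carrier_narrow_pad (a point): where the weight stands on that carrier: middle of the joint, on the pad's flat top, 6 mm towards +x of the carrier's centre, 11 mm above its underside (the pad is free for 27 mm towards the fin, 23 mm the other way, 29 mm to either side)
- carrier_medium_mid (a point): carrier with the medium lap joint (bright metal strips 20 mm wide), None if not there today; black plate 70.5 x 70.5 mm, 6 mm thick at its edge, point: its centre, 3 mm above its underside; x away from the robot, y left. Taken by its upright aluminium fin, 25.5 mm towards -x of this point: 8 mm thick (in x), 32 mm long (in y), top 42 mm above the underside; spaces are 76 mm
- carrier_medium_pad (a point): where the weight stands on that carrier: middle of the joint, on the pad's flat top, 6 mm towards +x of the carrier's centre, 11 mm above its underside (the pad is free for 27 mm towards the fin, 23 mm the other way, 29 mm to either side)
- carrier_wide_mid (a point): carrier with the wide lap joint (bright metal strips 44 mm wide), None if not there today; black plate 70.5 x 70.5 mm, 6 mm thick at its edge, point: its centre, 3 mm above its underside; x away from the robot, y left. Taken by its upright aluminium fin, 25.5 mm towards -x of this point: 8 mm thick (in x), 32 mm long (in y), top 42 mm above the underside; spaces are 76 mm
- carrier_wide_pad (a point): where the weight stands on that carrier: middle of the joint, on the pad's flat top, 6 mm towards +x of the carrier's centre, 11 mm above its underside (the pad is free for 27 mm towards the fin, 23 mm the other way, 29 mm to either side)
- carrier_bare_a_mid (a point): bare carrier without strips (of the three bare ones only one is in the tray; None for the others); same plate, fin and point as the others. It may end in any free space
- carrier_bare_b_mid (a point): bare carrier without strips (of the three bare ones only one is in the tray; None for the others); same plate, fin and point as the others. It may end in any free space
- carrier_bare_c_mid (a point): bare carrier without strips (of the three bare ones only one is in the tray; None for the others); same plate, fin and point as the others. It may end in any free space
- place_narrow (a point): heated place of the narrow joint, at the tray's end away from the control box of the far row, shown by a bright heater pad on the floor and a dark mark on the rail, 10 mm wide both; point: middle of the space, on the tray floor
- place_medium (a point): heated place of the medium joint, in the middle of the far row, shown by a bright heater pad on the floor and a dark mark on the rail, 20 mm wide both; point: middle of the space, on the tray floor
- place_wide (a point): heated place of the wide joint, next to the control box of the far row, shown by a bright heater pad on the floor and a dark mark on the rail, 44 mm wide both; point: middle of the space, on the tray floor
- weight_small_mid (a point): small squat steel weight with a black knob, standing on the bench, 100 g, for the narrow  round body 30 mm across and 16 mm high, on it an upright knob 18 mm across whose top is 38.5 mm above the foot; point: its centre, half-way up its whole height; z is its upright axis. It is taken by the knob from above
- weight_middle_mid (a point): middle-sized squat steel weight with a black knob, standing on the bench, 190 g, for the medium  round body 38 mm across and 20 mm high, on it an upright knob 18 mm across whose top is 42.5 mm above the foot; point: its centre, half-way up its whole height; z is its upright axis. It is taken by the knob from above
- weight_large_mid (a point): large squat steel weight with a black knob, standing on the bench, 350 g, for the wide  round body 46 mm across and 25 mm high, on it an upright knob 18 mm across whose top is 47.5 mm above the foot; point: its centre, half-way up its whole height; z is its upright axis. It is taken by the knob from above
- tape: bystander: roll of clear tape lying flat, 96 mm across, 48 mm high
- marker: bystander: marker pen on the cutter's board
Things that resemble listed ones, but are neither listed nor needed, are in the scene too. What is shaped like the part that bears weight_small_mid but green is not meant.

How it is judged:
By the outcome, as a careful person would: the job done as asked, in the order asked, and still so for the second after the job is handed in, with the robot touching nothing.
Of carrier_narrow, carrier_medium, carrier_wide only 2 to 3 are there at a start; the rules pass over those that are not, and their reading is None.
Of carrier_bare_a, carrier_bare_b, carrier_bare_c only 1 to 1 are there at a start; the rules pass over those that are not, and their reading is None.
At some moment in a run one of weight_small, weight_middle, weight_large may be knocked a few centimetres aside while the robot is not near it.
Once in a run the grip may slacken for a moment while it holds something.
It also fails if it takes over 210 s, if anything falls off the work surface, if the arm or the gripper's body presses on something with over 40 N, if the wrist force passes 120 N, or if a joint passes its speed limit or range.

## Working session

There is one attempt and no reset: what is moved stays moved. The work goes in short steps, Python scripts to look and compute and a shell command to move; the robot and the scene stay as the last step left them, time stands still between calls to the robot, and variables do not carry over. Pictures are saved under pics/ and viewed, at most 14 in all, crops included, and the job is handed in when it is done.

```bash
ls; mkdir -p pics
cat > h.py <<'E'
import numpy as np, cv2
from workcell import bot, vision, workorder
from scipy.spatial.transform import Rotation as R
def ray(p,u,v):
    Rm=cv2.Rodrigues(np.array(p["rvec"],float))[0]; t=np.array(p["tvec"],float).ravel()
    d=Rm.T@(np.linalg.inv(p["K"])@np.array([u,v,1.])); return -Rm.T@t, d
def at_z(p,u,v,z):
    o,d=ray(p,u,v); return o+d*(z-o[2])/d[2]
def depth(p,u,v,r=2):
    u,v=int(round(u)),int(round(v)); m=p["z_map"][max(v-r,0):v+r+1,max(u-r,0):u+r+1]; m=m[m>0]
    o,d=ray(p,u,v); return o+d*np.median(m) if len(m) else None
def proj(p,X):
    return cv2.projectPoints(np.array([X],float),np.array(p["rvec"],float),np.array(p["tvec"],float),p["K"],None)[0].ravel()
def tri(p1,a,p2,b):
    o1,d1=ray(p1,*a);o2,d2=ray(p2,*b)
    s=np.linalg.lstsq(np.stack([d1,-d2],1),o2-o1,rcond=None)[0]
    x,y=o1+s[0]*d1,o2+s[1]*d2
    return (x+y)/2,np.linalg.norm(x-y)
E
python3 - <<'E'
from h import *
T=vision.camera("top");S=vision.camera("side")
cv2.imwrite("pics/t0.png",T["image"]);cv2.imwrite("pics/s0.png",S["image"])
o=bot.get_obs();print(o["eef_pos"],o["tool_rot"],o["clock"])
for p in (T,S): print(ray(p,280,210))
for q in ["unit","near_row","stop_top","carrier_narrow_mid","carrier_medium_mid","carrier_wide_mid","carrier_bare_a_mid","place_narrow","place_medium","place_wide","weight_small_mid","weight_middle_mid","weight_large_mid","tape","marker"]:
    a=vision.place_of(T,q)[:3];b=vision.place_of(S,q)[:3]
    f=lambda l:[(np.round(x["position"]).astype(int).tolist(),round(x["score"],2)) for x in l]
    print(q,f(a),f(b), [np.round(tri(T,a[0]["position"],S,b[0]["position"])[0],4).tolist(),round(tri(T,a[0]["position"],S,b[0]["position"])[1],4)] if a and b else "")
E
```

```text
pics
[0.19345966 0.46042682 0.2304912 ] [ 1.97585583e-01  9.80285168e-01 -9.43019593e-04 -1.93553383e-04] 0.1
(array([ 0.26197   , -0.14998357,  1.47042134]), array([ 0.14499914,  0.01367898, -0.98937845]))
(array([-0.14166323,  0.70584523,  0.49179086]), array([ 0.54924333, -0.75470017, -0.35887107]))
unit [([294, 207], 0.61), ([298, 217], 0.24)] [([288, 237], 0.8), ([194, 263], 0.68)] [[0.4826, -0.18, -0.0068], np.float64(0.0137)]
near_row [([298, 220], 0.85)] [([296, 235], 0.58), ([312, 224], 0.15)] [[0.445, -0.1858, 0.0057], np.float64(0.0046)]
stop_top [] [([317, 189], 0.4)] 
carrier_narrow_mid [] [] 
carrier_medium_mid [([297, 216], 0.67), ([218, 241], 0.3)] [([296, 234], 0.87), ([287, 220], 0.62)] [[0.4519, -0.1854, 0.0078], np.float64(0.0061)]
carrier_wide_mid [([404, 211], 0.7), ([295, 204], 0.67)] [([194, 264], 0.64), ([310, 223], 0.48)] [[0.6497, -0.3431, -0.1475], np.float64(0.5554)]
carrier_bare_a_mid [([228, 208], 0.22)] [] 
place_narrow [([279, 192], 0.79), ([225, 206], 0.58)] [([258, 237], 0.84), ([294, 229], 0.4)] [[0.5376, -0.1268, -0.0041], np.float64(0.0016)]
plac
[... 250 characters left out ...]
, 0.0047], np.float64(0.0031)]
weight_small_mid [([182, 177], 0.5), ([229, 207], 0.45)] [([156, 268], 0.76), ([230, 255], 0.64), ([219, 246], 0.54)] [[0.5886, 0.1908, 0.0163], np.float64(0.0026)]
weight_middle_mid [([161, 194], 0.42)] [([140, 287], 0.83), ([316, 187], 0.41), ([264, 273], 0.21)] [[0.5358, 0.2629, 0.0188], np.float64(0.0106)]
weight_large_mid [([320, 217], 0.53), ([200, 196], 0.49)] [([194, 264], 0.51), ([265, 273], 0.27)] [[0.5786, -0.1417, -0.1009], np.float64(0.3423)]
tape [([402, 213], 0.6)] [([347, 206], 0.98)] [[0.4646, -0.5283, -0.0089], np.float64(0.0054)]
marker [([220, 243], 0.44)] [([311, 222], 0.72), ([266, 272], 0.46)] [[0.324, 0.0228, 0.1553], np.float64(0.0835)]
```

Run:
```python
import cv2
t=cv2.imread("pics/t0.png");s=cv2.imread("pics/s0.png")
cv2.imwrite("pics/t0c.png",cv2.resize(t[150:290,130:430],None,fx=2.6,fy=2.6,interpolation=cv2.INTER_CUBIC))
cv2.imwrite("pics/s0c.png",cv2.resize(s[150:330,110:390],None,fx=2.8,fy=2.8,interpolation=cv2.INTER_CUBIC))
```

```text
(no output)
```

View pics/t0c.png

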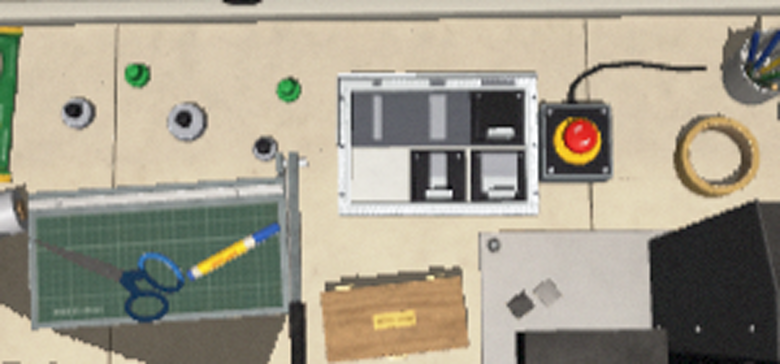

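View pics/s0c.png

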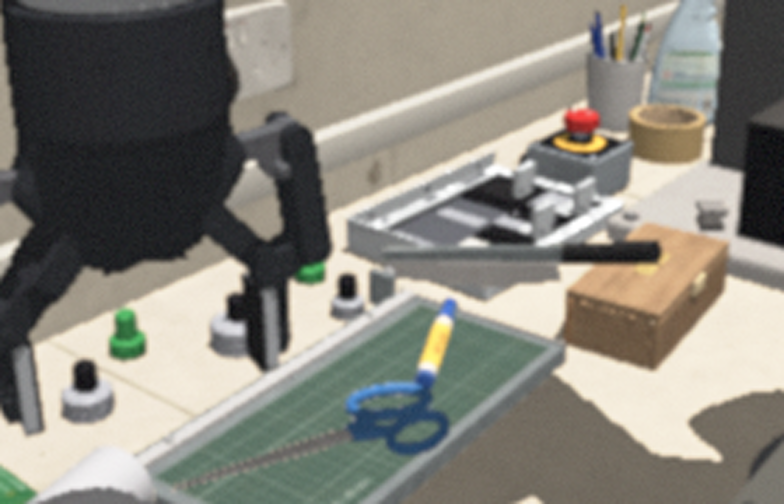

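The top view shows the medium joint in the near row's middle space (crop 438,175) and the wide joint next to the box (500,175). The bare carrier is in the far row next to the box (500,117), and there is no narrow joint. The grey weights are at crop (77,112) middle, (187,120) large and (265,148) small; the mushroom is at (580,138).

```bash
cat >> h.py <<'E'
def cloud(p):
    h,w=p["z_map"].shape; uu,vv=np.meshgrid(np.arange(w),np.arange(h))
    Rm=cv2.Rodrigues(np.array(p["rvec"],float))[0]; t=np.array(p["tvec"],float).ravel()
    d=np.stack([uu,vv,np.ones_like(uu)],-1)@np.linalg.inv(p["K"]).T*p["z_map"][...,None]
    return (d-t)@Rm
def ortho(p,x0,x1,y0,y1,z,s=2000):
    # rows: x decreasing downward, cols: y decreasing rightward
    H,W=int((x1-x0)*s),int((y1-y0)*s)
    j,i=np.meshgrid(np.arange(W),np.arange(H))
    X=np.stack([x1-i/s,y1-j/s,np.full(i.shape,z)],-1).reshape(-1,3)
    uv=cv2.projectPoints(X,np.array(p["rvec"],float),np.array(p["tvec"],float),p["K"],None)[0].reshape(H,W,2).astype(np.float32)
    return cv2.remap(p["image"],uv[...,0],uv[...,1],cv2.INTER_CUBIC)
E
python3 - <<'E'
from h import *
T=vision.camera("top");S=vision.camera("side")
C=cloud(T);img=T["image"].astype(int)
z=C[...,2]; ok=T["z_map"]>0
print("bench z",np.median(z[ok&(C[...,1]>0.1)&(C[...,1]<.25)&(C[...,0]>.62)&(C[...,0]<.7)]), "noise",np.std(z[ok&(C[...,1]>-.1)&(C[...,1]<-0.05)&(C[...,0]>.62)&(C[...,0]<.66)]))
def comp(name,m,mn=3):
    n,l,st,c=cv2.connectedComponentsWithStats(m.astype(np.uint8))
    for k in range(1,n):
        if st[k,4]>=mn:
            q=C[l==k]; print(name,st[k,4],"px",np.round(c[k],1),"mean",np.round(q.mean(0),4),"zmax",np.round(q[:,2].max(),4),"min",np.round(q[:,:2].min(0),3),"max",np.round(q[:,:2].max(0),3))
b,g,r=img[...,0],img[...,1],img[...,2]
tr=(C[...,0]>.36)&(C[...,0]<.6)&(C[...,1]>-.32)&(C[...,1]<-.04)&ok
comp("fin",tr&(z>.042))
comp("rail",tr&(z>.014),50)
comp("red",(r>150)&(g<80)&(b<80)&ok,10)
comp("box",ok&(z>.04)&(z<.066)&(C[...,1]<-.28)&(C[...,1]>-.45)&(C[...,0]>.4),20)
comp("hi",ok&(z>.06)&(C[...,0]>.2)&(C[...,0]<.7),15)
comp("knob",ok&(z>.028)&(C[...,0]>.45)&(C[...,1]>-.05)&(C[...,1]<.35))
cv2.imwrite("pics/orth.png",ortho(T,.37,.60,-.42,-.04,.021))
fT=vision.place_of;
for q in ["weight_small_mid","weight_middle_mid","weight_large_mid","stop_top","carrier_medium_mid","carrier_wide_mid","carrier_bare_a_mid"]:
  for n,p in(("T",T),("S",S)):
    print(q,n,[(np.round(x["position"],1).tolist(),round(x["score"],2)) for x in fT(p,q)[:3]])
E
```

```text
bench z 0.6610047353674033 noise 0.29477179501090883
fin 5 px [279. 178.] mean [ 0.5748 -0.1282  0.0444] zmax 0.0464 min [ 0.575 -0.135] max [ 0.575 -0.122]
fin 3 px [307. 178.] mean [ 0.5733 -0.218   0.0456] zmax 0.0468 min [ 0.573 -0.221] max [ 0.574 -0.215]
fin 3 px [259. 191.] mean [ 0.5337 -0.0636  0.0423] zmax 0.0428 min [ 0.53  -0.064] max [ 0.537 -0.064]
fin 73 px [338.8 205.1] mean [ 0.4824 -0.3162  0.0552] zmax 0.063 min [ 0.442 -0.32 ] max [ 0.531 -0.313]
fin 31 px [322.3 200. ] mean [ 0.5    -0.2648  0.0522] zmax 0.057 min [ 0.496 -0.28 ] max [ 0.504 -0.249]
fin 30 px [298.5 224. ] mean [ 0.4245 -0.1881  0.0525] zmax 0.0589 min [ 0.421 -0.202] max [ 0.428 -0.174]
fin 30 px [322.5 224. ] mean [ 0.4236 -0.2636  0.052 ] zmax 0.059 min [ 0.42  -0.278] max [ 0.427 -0.249]
rail 2722 px [305.8 205.8] mean [ 0.4869 -0.2131  0.0242] zmax 0.063 min [ 0.402 -0.32 ] max [ 0.578 -0.063]
rail 180 px [327.4 241.1] mean [ 0.3709 -0.2794  0.0329] zmax 0.0401 min [ 0.361 -0.32 ] max [ 0.382 -0.237]
red 103 px [352.8 202.2] mean [ 0.4853 -0.3551  0.0919] zmax 0.0981 min [ 0.467 -0.374] max 
[... 2971 characters left out ...]
ht_small_mid T [([199.2, 198.9], 0.67), ([181.2, 176.9], 0.6), ([229.3, 208.5], 0.52)]
weight_small_mid S [([221.5, 240.9], 0.38)]
weight_middle_mid T [([300.3, 217.7], 0.64), ([160.4, 193.7], 0.61)]
weight_middle_mid S [([138.6, 288.6], 0.73)]
weight_large_mid T [([162.3, 193.4], 0.61), ([202.0, 195.5], 0.48)]
weight_large_mid S [([194.2, 263.6], 0.76)]
stop_top T [([352.4, 202.6], 0.67)]
stop_top S [([285.6, 236.5], 0.49), ([317.4, 188.7], 0.48)]
carrier_medium_mid T [([297.1, 215.7], 0.77)]
carrier_medium_mid S [([295.6, 233.4], 0.6)]
carrier_wide_mid T [([321.8, 217.5], 0.64)]
carrier_wide_mid S [([309.8, 223.9], 0.75)]
carrier_bare_a_mid T [([322.1, 195.2], 0.6)]
carrier_bare_a_mid S []
```

View pics/orth.png

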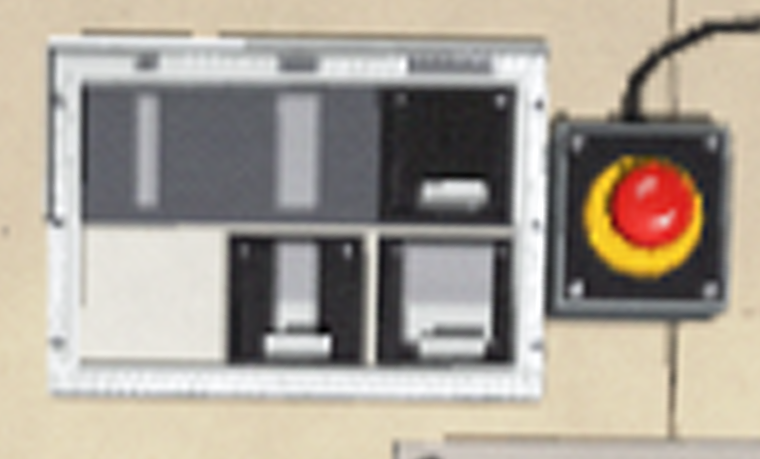

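The rectified view (2 px/mm) puts the tray centre at about (0.4875, -0.190) with yaw near 0. The measured fins and the red head fit that. Next I turn the wrist and check the tall obstacle on the right.

```bash
python3 -m creep '[[[0,0,0],[0,0,0.168]],[[0,0,0],[0,0,0.168]],[[0,0,0],[0,0,0.168]],[[0,0,0],[0,0,0.168]],[[0,0,0],[0,0,0.168]],[[0,0,0],[0,0,0.168]],[[0,0,0],[0,0,0.166]],[[0,0,0],[0,0,0]]]' 0
python3 - <<'E'
from h import *
o=bot.get_obs();print(np.round(o["joint_pos"],3),np.round(o["eef_pos"],4),np.round(R.from_quat(o["tool_rot"]).as_matrix(),3))
T=vision.camera("top");S=vision.camera("side")
for p in(T,S):
    C=cloud(p).reshape(-1,3);C=C[(p["z_map"].ravel()>0)&(C[:,0]>.1)&(C[:,0]<.45)&(C[:,1]<-.12)&(C[:,1]>-.7)]
    for a in np.arange(.06,.9,.1):
        q=C[(C[:,2]>a)&(C[:,2]<a+.1)]
        if len(q)>5: print(round(a,2),len(q),"x",np.percentile(q[:,0],[2,98]).round(3),"y",np.percentile(q[:,1],[2,98]).round(3))
E
```

```text
clock: 3.4
eef_pos: [0.1937, 0.4609, 0.2313]
tool_rot: [0.707, 0.707, 0.0, 0.0]
ft_force: [-0.4, 0.4, 0.9]
grip_width: 0.0001
grasp_force: 0.0
[ 1.173  0.241  0.005  1.335 -0.     2.743] [0.1937 0.4609 0.2313] [[-0.001  1.     0.   ]
 [ 1.     0.001 -0.   ]
 [-0.     0.    -1.   ]]
0.06 3445 x [0.113 0.344] y [-0.449 -0.278]
0.16 1007 x [0.107 0.362] y [-0.449 -0.344]
0.26 1271 x [0.106 0.363] y [-0.695 -0.44 ]
0.36 1348 x [0.105 0.363] y [-0.449 -0.44 ]
0.46 5608 x [0.115 0.362] y [-0.579 -0.44 ]
0.56 1504 x [0.103 0.234] y [-0.561 -0.443]
0.66 2391 x [0.103 0.234] y [-0.547 -0.443]
0.76 3304 x [0.102 0.234] y [-0.473 -0.446]
0.86 4814 x [0.103 0.235] y [-0.485 -0.444]
0.06 1870 x [0.165 0.362] y [-0.444 -0.273]
0.16 2708 x [0.107 0.36 ] y [-0.45  -0.435]
0.26 3542 x [0.105 0.36 ] y [-0.45  -0.436]
0.36 3878 x [0.105 0.359] y [-0.449 -0.436]
0.46 3088 x [0.114 0.347] y [-0.448 -0.436]
0.56 1199 x [0.124 0.229] y [-0.447 -0.439]
```

```bash
python3 -m creep '[[[-40,18.3,0],[0,0,0]],[[-51,18.3,0],[0,0,0]],[[-51,18.3,0],[0,0,0]],[[-51,18.3,0],[0,0,0]],[[-51,18.3,0],[0,0,0]],[[-51,18.3,0],[0,0,0]],[[-51,18.3,0],[0,0,0]],[[-51,18.3,0],[0,0,0]],[[-51,18.3,0],[0,0,0]],[[-51,18.3,0],[0,0,0]],[[-51,18.3,0],[0,0,0]],[[-51,18.3,0],[0,0,0]]]' 0
python3 -m creep '[[[-51,18.3,0],[0,0,0]],[[-51,18.3,0],[0,0,0]],[[-51,18.3,0],[0,0,0]],[[-51,18.3,0],[0,0,0]],[[-11,0,30],[0,0,0]],[[0,0,40],[0,0,0]],[[0,0,30],[0,0,0]],[[0,0,10],[0,0,0]],[[0,0,0],[0,0,0]]]' 0
python3 - <<'E'
from h import *
o=bot.get_obs();print(np.round(o["joint_pos"],3),np.round(o["eef_pos"],4))
T=vision.camera("top");S=vision.camera("side")
cv2.imwrite("pics/a.png",np.hstack([cv2.resize(T["image"][170:240,300:400],(392,420),interpolation=cv2.INTER_CUBIC),cv2.resize(S["image"][150:230,270:350],(400,420),interpolation=cv2.INTER_CUBIC)]))
E
```

```text
clock: 5.0
eef_pos: [0.4131, -0.1422, 0.2316]
tool_rot: [0.707, 0.707, 0.0, 0.0]
ft_force: [0.4, 0.5, 0.7]
grip_width: -0.0002
grasp_force: 0.0
clock: 6.12
eef_pos: [0.4856, -0.3552, 0.1212]
tool_rot: [0.707, 0.707, -0.0, -0.0]
ft_force: [-1.0, -0.6, 0.1]
grip_width: -0.0003
grasp_force: 0.0
[-0.632  0.505  0.102  1.168  0.     0.939] [ 0.4856 -0.3552  0.1212]
```

View pics/a.png

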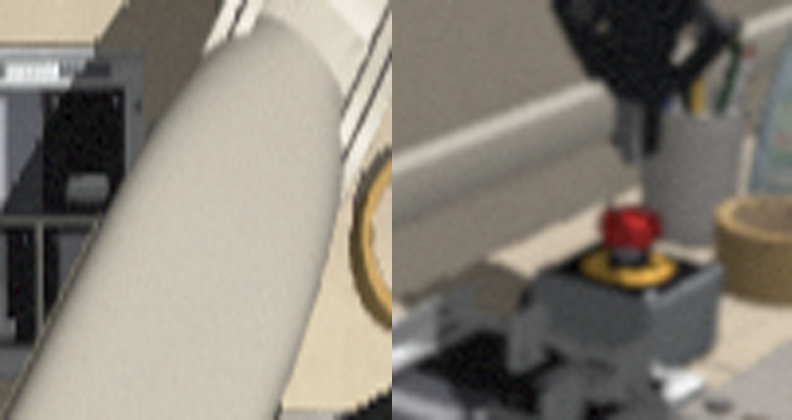

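The side view shows the closed fingers centred above the red head (630,225). Press.

```bash
python3 -m creep '[[[0,0,15],[0,0,0]],[[0,0,10],[0,0,0]],[[0,0,2],[0,0,0]],[[0,0,1],[0,0,0]],[[0,0,1],[0,0,0]],[[0,0,1],[0,0,0]],[[0,0,1],[0,0,0]],[[0,0,0],[0,0,0]]]' 0; python3 -m creep '[[[0,0,1],[0,0,0]],[[0,0,0],[0,0,0]]]';python3 -m creep '[[[0,0,1],[0,0,0]],[[0,0,0],[0,0,0]]]'
```

```text
clock: 7.22
eef_pos: [0.4858, -0.3554, 0.0906]
tool_rot: [0.707, 0.707, 0.0, 0.0]
ft_force: [-1.1, 2.2, 3.9]
grip_width: 0.0
grasp_force: 1.8
clock: 7.48
eef_pos: [0.4858, -0.3554, 0.0894]
tool_rot: [0.707, 0.707, 0.0, 0.0]
ft_force: [-0.9, 1.1, 4.2]
grip_width: -0.0004
grasp_force: 1.8
clock: 7.72
eef_pos: [0.4858, -0.3554, 0.0883]
tool_rot: [0.707, 0.707, 0.0, 0.0]
ft_force: [-1.2, 1.7, 3.8]
grip_width: 0.0003
grasp_force: 1.8
```

```bash
python3 -m creep '[[[0,0,1],[0,0,0]],[[0,0,0],[0,0,0]]]';python3 -m creep '[[[0,0,0.7],[0,0,0]],[[0,0,0],[0,0,0]]]';python3 -m creep '[[[0,0,0.7],[0,0,0]],[[0,0,0],[0,0,0]]]';python3 -m creep '[[[0,0,0.7],[0,0,0]],[[0,0,0],[0,0,0]]]'
```

```text
clock: 7.98
eef_pos: [0.4857, -0.3554, 0.0873]
tool_rot: [0.707, 0.707, 0.0, 0.0]
ft_force: [-0.5, 0.5, 3.4]
grip_width: 0.0002
grasp_force: 1.8
clock: 8.22
eef_pos: [0.4858, -0.3554, 0.0869]
tool_rot: [0.707, 0.707, 0.0, 0.0]
ft_force: [-2.2, 1.1, 6.2]
grip_width: 0.0
grasp_force: 2.7
clock: 8.48
eef_pos: [0.4858, -0.3554, 0.0869]
tool_rot: [0.707, 0.707, 0.0, 0.0]
ft_force: [-2.8, 3.2, 7.7]
grip_width: 0.0001
grasp_force: 4.2
clock: 8.72
eef_pos: [0.4859, -0.3555, 0.0868]
tool_rot: [0.707, 0.707, 0.0, 0.001]
ft_force: [-3.1, 2.0, 11.8]
grip_width: -0.0001
grasp_force: 5.7
```

The head is at its lower stop (z 0.0868, force rising). Now to the bare carrier's fin.

```bash
python3 -m creep '[[[0,0,-5],[0,0,0]],[[0,0,-40],[0,0,0]],[[30,5,0],[0,0,0]],[[31,5,0],[0,0,0]],[[30,4,0],[0,0,0]],[[0,0,20],[0,0,0]],[[0,0,20],[0,0,0]],[[0,0,0],[0,0,0]],[[0,0,0],[0,0,0]]]' 32
python3 - <<'E'
from h import *
o=bot.get_obs();print(np.round(o["joint_pos"],3),np.round(o["eef_pos"],4),o["grip_width"])
S=vision.camera("side");T=vision.camera("top")
cv2.imwrite("pics/b.png",np.hstack([cv2.resize(T["image"][170:240,280:360],(392,420),interpolation=cv2.INTER_CUBIC),cv2.resize(S["image"][150:260,240:340],(400,420),interpolation=cv2.INTER_CUBIC)]))
E
```

```text
clock: 9.85
eef_pos: [0.5, -0.2646, 0.0904]
tool_rot: [0.708, 0.707, 0.0, 0.0]
ft_force: [1.1, -0.9, 0.8]
grip_width: 0.0324
grasp_force: 0.0
[-0.487  0.465 -0.051  1.054 -0.     1.085] [ 0.5    -0.2646  0.0904] 0.032417890680958246
```

View pics/b.png

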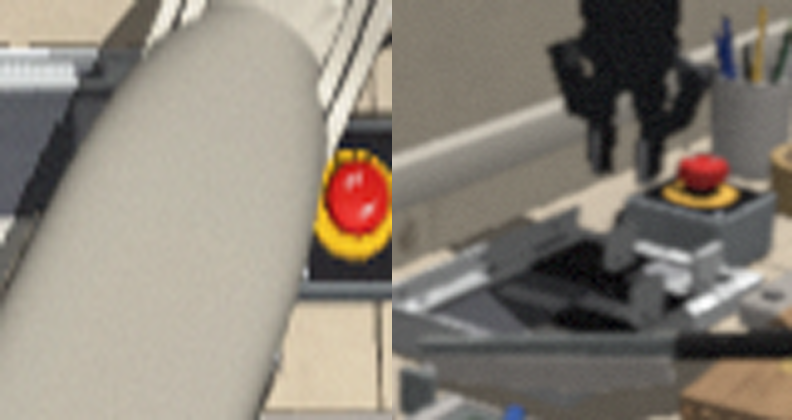

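Head lowered; the fingers straddle the bare fin. Descend and close.

```bash
python3 -m creep '[[[0,0,25],[0,0,0]],[[0,0,20],[0,0,0]],[[0,0,10],[0,0,0]],[[0,0,7],[0,0,0]],[[0,0,0],[0,0,0]]]' 32; python3 -m creep '[[[0,0,0],[0,0,0]],[[0,0,0],[0,0,0]],[[0,0,0],[0,0,0]],[[0,0,0],[0,0,0]],[[0,0,0],[0,0,0]]]' 0
```

```text
clock: 10.58
eef_pos: [0.4999, -0.2644, 0.0283]
tool_rot: [0.707, 0.707, 0.0, 0.0]
ft_force: [-0.5, 0.7, -0.9]
grip_width: 0.0317
grasp_force: 0.0
clock: 11.2
eef_pos: [0.5005, -0.2647, 0.0291]
tool_rot: [0.707, 0.707, 0.0, 0.001]
ft_force: [0.7, 0.6, 6.1]
grip_width: 0.0064
grasp_force: 60.9
```

```bash
python3 -m creep '[[[6,0,0],[0,0,0]],[[12,0,0],[0,0,0]],[[15,0,0],[0,0,0]],[[15,0,0],[0,0,0]],[[15,0,0],[0,0,0]],[[0,0,0],[0,0,0]]]';python3 -m creep '[[[15,0,0],[0,0,0]],[[15,0,0],[0,0,0]],[[15,0,0],[0,0,0]],[[15,0,0],[0,0,0]],[[15,0,0],[0,0,0]],[[8,0,0],[0,0,0]],[[4,0,0],[0,0,0]],[[0,0,0],[0,0,0]]]'
```

```text
clock: 11.95
eef_pos: [0.5008, -0.1998, 0.0291]
tool_rot: [0.707, 0.707, 0.001, 0.001]
ft_force: [-0.3, 0.6, 6.9]
grip_width: 0.0062
grasp_force: 61.3
clock: 12.95
eef_pos: [0.5008, -0.1142, 0.0291]
tool_rot: [0.707, 0.707, 0.0, 0.001]
ft_force: [1.0, -2.3, 6.6]
grip_width: 0.0069
grasp_force: 61.3
```

```bash
python3 -m creep '[[[0,0,0],[0,0,0]],[[0,0,0],[0,0,0]],[[0,0,0],[0,0,0]],[[0,0,-10],[0,0,0]],[[0,0,-20],[0,0,0]],[[0,0,-30],[0,0,0]],[[0,0,0],[0,0,0]]]' 32; python3 -m creep '[[[-20,-20,0],[0,0,0]],[[-27,-27,0],[0,0,0]],[[-27,-29,0],[0,0,0]],[[0,0,0],[0,0,0]],[[0,0,0],[0,0,0]]]'
python3 - <<'E'
from h import *
o=bot.get_obs();print(np.round(o["eef_pos"],4),o["grip_width"])
S=vision.camera("side");T=vision.camera("top");C=cloud(T)
cv2.imwrite("pics/c.png",np.hstack([cv2.resize(T["image"][170:240,250:340],(392,420),interpolation=cv2.INTER_CUBIC),cv2.resize(S["image"][150:280,220:340],(400,420),interpolation=cv2.INTER_CUBIC)]))
E
```

```text
clock: 13.82
eef_pos: [0.5022, -0.1149, 0.0911]
tool_rot: [0.707, 0.707, 0.002, 0.002]
ft_force: [-0.2, 0.3, -0.1]
grip_width: 0.0321
grasp_force: 0.0
clock: 14.45
eef_pos: [0.4239, -0.1882, 0.088]
tool_rot: [0.708, 0.707, 0.0, -0.0]
ft_force: [-1.2, -0.4, -0.8]
grip_width: 0.0323
grasp_force: 0.0
[ 0.4239 -0.1882  0.088 ] 0.03225425510392436
```

View pics/c.png

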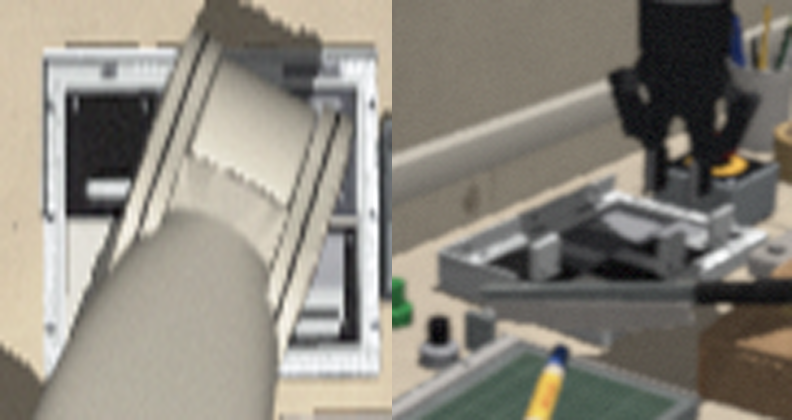

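The bare carrier is at the far left (top view 110,150), and the fingers hover over the medium fin. Grip it and slide it to the far row.

```bash
python3 -m creep '[[[0,0,25],[0,0,0]],[[0,0,20],[0,0,0]],[[0,0,10],[0,0,0]],[[0,0,5],[0,0,0]],[[0,0,0],[0,0,0]]]' 32; python3 -m creep '[[[0,0,0],[0,0,0]],[[0,0,0],[0,0,0]],[[0,0,0],[0,0,0]],[[0,0,0],[0,0,0]],[[0,0,0],[0,0,0]]]' 0; python3 -m creep '[[[0,5,0],[0,0,0]],[[0,10,0],[0,0,0]],[[0,14,0],[0,0,0]],[[0,0,0],[0,0,0]]]'
```

```text
clock: 15.18
eef_pos: [0.4241, -0.1881, 0.0283]
tool_rot: [0.707, 0.707, 0.0, 0.0]
ft_force: [-0.7, -0.2, 0.4]
grip_width: 0.032
grasp_force: 0.0
clock: 15.8
eef_pos: [0.4246, -0.1886, 0.029]
tool_rot: [0.707, 0.707, 0.0, 0.001]
ft_force: [0.1, -0.2, 5.4]
grip_width: 0.0071
grasp_force: 60.6
clock: 16.3
eef_pos: [0.4527, -0.1886, 0.029]
tool_rot: [0.708, 0.707, -0.0, 0.0]
ft_force: [-2.7, 0.4, 8.9]
grip_width: 0.0064
grasp_force: 61.2
```

```bash
python3 -m creep '[[[-1,12,0],[0,0,0]],[[0,14,0],[0,0,0]],[[0,12,0],[0,0,0]],[[0,6,0],[0,0,0]],[[0,3,0],[0,0,0]],[[0,0,0],[0,0,0]],[[0,0,0],[0,0,0]]]'; python3 -m creep '[[[0,0,0],[0,0,0]],[[0,0,0],[0,0,0]],[[0,0,0],[0,0,0]],[[0,0,-10],[0,0,0]],[[0,0,-20],[0,0,0]],[[0,0,-30],[0,0,0]],[[0,0,0],[0,0,0]]]' 32; python3 -m creep '[[[-20,-20,0],[0,0,0]],[[-27,-27,0],[0,0,0]],[[-27,-29,0],[0,0,0]],[[0,0,0],[0,0,0]],[[0,0,0],[0,0,0]]]'
```

```text
clock: 17.18
eef_pos: [0.4972, -0.1895, 0.029]
tool_rot: [0.708, 0.706, -0.002, -0.001]
ft_force: [-8.5, 0.5, 12.6]
grip_width: 0.0069
grasp_force: 61.8
clock: 18.05
eef_pos: [0.5022, -0.1902, 0.0913]
tool_rot: [0.707, 0.707, 0.001, 0.003]
ft_force: [-0.3, -0.4, -0.0]
grip_width: 0.0321
grasp_force: 0.0
clock: 18.68
eef_pos: [0.4238, -0.2631, 0.0879]
tool_rot: [0.708, 0.707, 0.0, -0.0]
ft_force: [-0.1, -0.4, -0.3]
grip_width: 0.0318
grasp_force: 0.0
```

```bash
cat > fins.py <<'E'
from h import *
T=vision.camera("top");S=vision.camera("side")
for n,p in(("T",T),("S",S)):
    C=cloud(p);z=C[...,2]
    m=(p["z_map"]>0)&(z>.036)&(z<.058)&(C[...,0]>.405)&(C[...,0]<.56)&(C[...,1]>-.29)&(C[...,1]<-.075)
    k,l,st,c=cv2.connectedComponentsWithStats(m.astype(np.uint8))
    for i in range(1,k):
        if st[i,4]>8:
            q=C[l==i];print(n,st[i,4],np.round(np.median(q,0),4),"x",np.percentile(q[:,0],[5,95]).round(4),"y",np.percentile(q[:,1],[5,95]).round(4),"zmax",q[:,2].max().round(3))
cv2.imwrite("pics/last.png",np.hstack([cv2.resize(T["image"][165:245,240:350],(392,420),interpolation=cv2.INTER_CUBIC),cv2.resize(S["image"][150:280,220:340],(400,420),interpolation=cv2.INTER_CUBIC)]))
E
python3 fins.py; cp pics/last.png pics/d.png
```

```text
T 31 [ 0.4988 -0.1146  0.0508] x [0.4969 0.5031] y [-0.1275 -0.099 ] zmax 0.058
T 31 [ 0.4974 -0.1909  0.0517] x [0.4937 0.5015] y [-0.2036 -0.1751] zmax 0.057
S 44 [ 0.4195 -0.2561  0.045 ] x [0.4171 0.4251] y [-0.2741 -0.2435] zmax 0.051
S 47 [ 0.4932 -0.1807  0.0444] x [0.4902 0.4994] y [-0.2001 -0.1693] zmax 0.051
S 53 [ 0.4962 -0.1082  0.0442] x [0.4942 0.5016] y [-0.125  -0.0947] zmax 0.052
```

View pics/d.png

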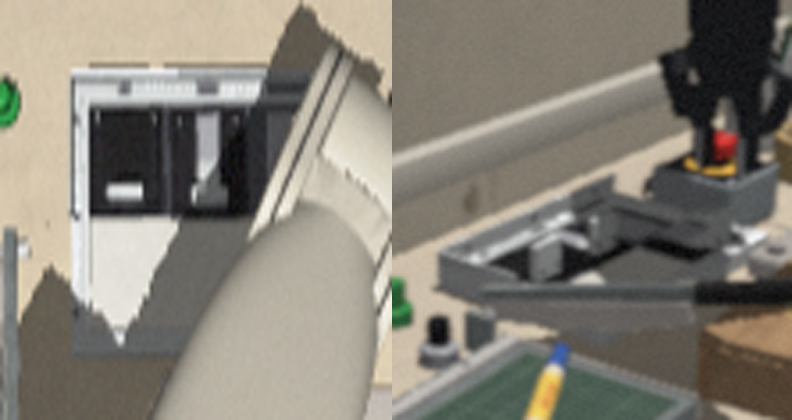

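Bare and medium carriers are side by side in the far row (top view 125,160 and 207,160). Medium is about 2–3 mm short because of friction lag, which I'll fix after the wide one.

```bash
python3 -m creep '[[[-1,0,25],[0,0,0]],[[0,0,20],[0,0,0]],[[0,0,10],[0,0,0]],[[0,0,5],[0,0,0]],[[0,0,0],[0,0,0]]]' 32; python3 -m creep '[[[0,0,0],[0,0,0]],[[0,0,0],[0,0,0]],[[0,0,0],[0,0,0]],[[0,0,0],[0,0,0]],[[0,0,0],[0,0,0]]]' 0; python3 -m creep '[[[0,5,0],[0,0,0]],[[0,10,0],[0,0,0]],[[0,14,0],[0,0,0]],[[0,0,0],[0,0,0]]]'; python3 -m creep '[[[-1,12,0],[0,0,0]],[[0,14,0],[0,0,0]],[[0,12,0],[0,0,0]],[[0,7,0],[0,0,0]],[[0,4,0],[0,0,0]],[[0,0,0],[0,0,0]],[[0,0,0],[0,0,0]]]'
```

```text
clock: 19.4
eef_pos: [0.4241, -0.2641, 0.0283]
tool_rot: [0.707, 0.707, 0.0, 0.0]
ft_force: [-0.3, -0.0, -0.4]
grip_width: 0.0321
grasp_force: 0.0
clock: 20.02
eef_pos: [0.4244, -0.2647, 0.029]
tool_rot: [0.707, 0.707, 0.0, 0.001]
ft_force: [0.0, 0.5, 5.1]
grip_width: 0.0069
grasp_force: 60.7
clock: 20.52
eef_pos: [0.4531, -0.2647, 0.029]
tool_rot: [0.707, 0.707, -0.0, 0.0]
ft_force: [-1.9, -0.1, 7.5]
grip_width: 0.0072
grasp_force: 61.1
clock: 21.4
eef_pos: [0.5001, -0.2657, 0.0291]
tool_rot: [0.708, 0.706, -0.001, -0.001]
ft_force: [-5.6, -0.6, 9.7]
grip_width: 0.0067
grasp_force: 61.5
```

```bash
python3 -m creep '[[[0,0,0],[0,0,0]],[[0,0,0],[0,0,0]],[[0,0,0],[0,0,0]],[[0,0,-15],[0,0,0]],[[0,0,-25],[0,0,0]],[[0,0,0],[0,0,0]],[[25,-2,0],[0,0,0]],[[30,-2,0],[0,0,0]],[[20,-1,0],[0,0,0]],[[0,0,0],[0,0,0]]]' 32; python3 -m creep '[[[0,0,20],[0,0,0]],[[0,0,15],[0,0,0]],[[0,0,5],[0,0,0]],[[0,0,0],[0,0,0]]]'; python3 -m creep '[[[0,0,0],[0,0,0]],[[0,0,0],[0,0,0]],[[0,0,0],[0,0,0]],[[0,0,0],[0,0,0]],[[0,0,0],[0,0,0]]]' 0;  python3 -m creep '[[[0,2,0],[0,0,0]],[[0,2,0],[0,0,0]],[[0,0,0],[0,0,0]],[[0,0,0],[0,0,0]]]'
```

```text
clock: 22.65
eef_pos: [0.4967, -0.1892, 0.0681]
tool_rot: [0.707, 0.708, -0.0, -0.0]
ft_force: [-0.1, 1.0, 0.3]
grip_width: 0.0318
grasp_force: 0.0
clock: 23.15
eef_pos: [0.4966, -0.1906, 0.0278]
tool_rot: [0.708, 0.707, -0.0, -0.0]
ft_force: [1.1, -0.5, -0.6]
grip_width: 0.0317
grasp_force: 0.0
clock: 23.78
eef_pos: [0.4975, -0.1906, 0.0289]
tool_rot: [0.707, 0.707, 0.0, 0.001]
ft_force: [1.1, -1.1, 4.7]
grip_width: 0.0069
grasp_force: 60.7
clock: 24.28
eef_pos: [0.4979, -0.1906, 0.0289]
tool_rot: [0.708, 0.706, -0.002, -0.001]
ft_force: [-8.9, -1.0, 13.7]
grip_width: 0.0064
grasp_force: 62.0
```

```bash
python3 -m creep '[[[0,1,-0.6],[0,0,0]],[[0,1,-0.4],[0,0,0]],[[0,0,0],[0,0,0]],[[0,0,0],[0,0,0]]]'
```

```text
clock: 24.78
eef_pos: [0.5024, -0.1902, 0.0289]
tool_rot: [0.707, 0.707, -0.0, -0.0]
ft_force: [-2.0, -0.2, 3.4]
grip_width: 0.0068
grasp_force: 60.4
```

```bash
python3 -m creep '[[[0,-2,0],[0,0,0]],[[0,-1,0],[0,0,0]],[[0,0,0],[0,0,0]],[[0,0,0],[0,0,0]]]'; python3 -m creep '[[[0,0,0],[0,0,0]],[[0,0,0],[0,0,0]],[[0,0,0],[0,0,0]],[[0,0,-15],[0,0,0]],[[0,0,-50],[0,0,0]],[[0,0,-60],[0,0,0]],[[50,0,0],[0,0,0]],[[60,0,0],[0,0,0]],[[60,0,0],[0,0,0]],[[60,0,0],[0,0,0]],[[0,0,0],[0,0,0]]]' 32; python3 fins.py; cp pics/last.png pics/e.png
python3 - <<'E'
from h import *
T=vision.camera("top");S=vision.camera("side");C=cloud(T);z=C[...,2];img=T["image"].max(2)
m=(T["z_map"]>0)&(C[...,0]>.45)&(C[...,0]<.63)&(C[...,1]>-.05)&(C[...,1]<.35)&(z>.028)&(z<.06)
k,l,st,c=cv2.connectedComponentsWithStats(m.astype(np.uint8))
for i in range(1,k):
    q=C[l==i]
    if len(q)>10: print(len(q),c[i].round(1),q.mean(0).round(4),T["image"][l==i].mean(0).round())
cv2.imwrite("pics/o2.png",ortho(T,.45,.62,-.04,.34,.02))
for q in ["weight_small_mid","weight_middle_mid","weight_large_mid"]:
  for n,p in(("T",T),("S",S)):
    print(q,n,[(np.round(x["position"],1).tolist(),round(x["score"],2)) for x in vision.place_of(p,q)[:3]])
E
```

```text
clock: 25.28
eef_pos: [0.4997, -0.1903, 0.029]
tool_rot: [0.707, 0.707, -0.0, -0.0]
ft_force: [1.1, 0.2, -1.1]
grip_width: 0.0069
grasp_force: 59.7
clock: 26.65
eef_pos: [0.5001, 0.0436, 0.1555]
tool_rot: [0.705, 0.709, 0.001, 0.0]
ft_force: [1.0, -0.7, -0.2]
grip_width: 0.032
grasp_force: 0.0
T 27 [ 0.4991 -0.1145  0.0508] x [0.497  0.5022] y [-0.1264 -0.0999] zmax 0.057
T 35 [ 0.4999 -0.2639  0.0517] x [0.4963 0.5034] y [-0.2796 -0.2502] zmax 0.058
T 27 [ 0.498  -0.1881  0.0502] x [0.4957 0.5012] y [-0.2035 -0.1751] zmax 0.057
S 40 [ 0.4955 -0.2573  0.0439] x [0.4936 0.5014] y [-0.2772 -0.2458] zmax 0.051
S 45 [ 0.4959 -0.1829  0.0445] x [0.4935 0.5002] y [-0.1983 -0.1702] zmax 0.051
S 54 [ 0.4967 -0.108   0.0443] x [0.4939 0.5016] y [-0.1258 -0.0951] zmax 0.051
25 [240.1 182.4] [ 0.5637 -0.0023  0.0368] [35. 70. 27.]
30 [157.5 191.6] [0.5365 0.2633 0.0403] [50. 47. 48.]
25 [230.7 205.6] [0.4883 0.0277 0.0375] [26. 24. 25.]
75 [241.  211.7] [ 0.4669 -0.0062  0.0469] [138. 141. 139.]
weight_small_mid T [([317.9, 189.4], 0.72), ([228.4, 208.4], 0.65), ([240.5, 183.6], 0.37)]
weight_small_mid S [([229.6, 254.0], 0.69), ([221.7, 243.2], 0.59), ([154.5, 266.4], 0.56)]
weight_middle_mid T [([159.0, 194.0], 0.54)]
weight_middle_mid S [([138.8, 286.1], 0.69)]
weight_large_mid T []
weight_large_mid S [([194.1, 257.1], 0.59)]
```

View pics/e.png

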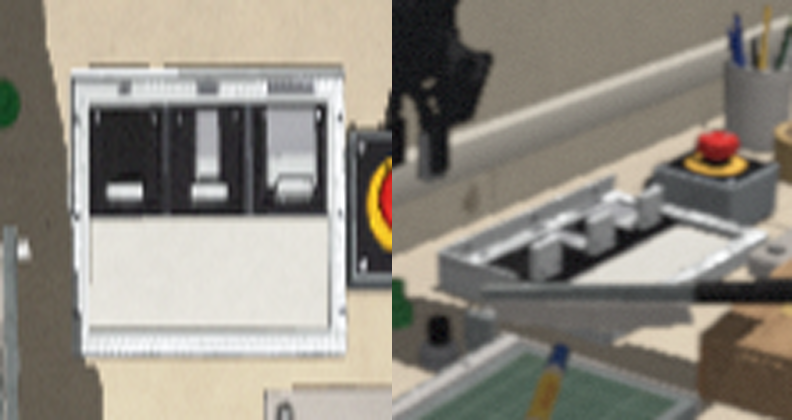

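View pics/o2.png

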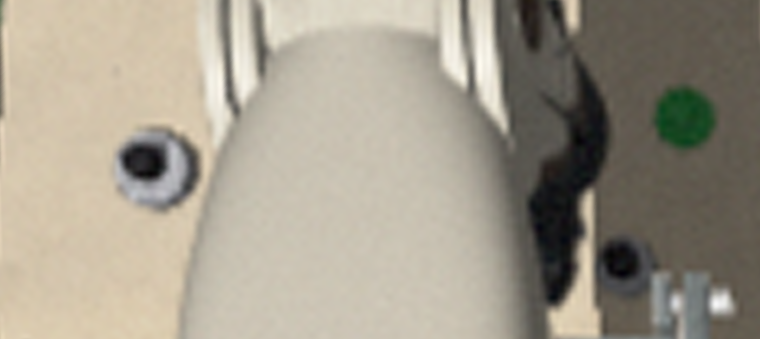

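Bare, medium and wide are all in the far row over their spaces, with fins at x≈0.499 and y≈-0.114/-0.189/-0.264. The middle weight's knob is at ortho (142,160). Turn the wrist and go above it.

```bash
python3 -m creep '[[[0,0,0],[0,0,-0.1745]],[[0,0,0],[0,0,-0.1745]],[[0,0,0],[0,0,-0.1745]],[[0,0,0],[0,0,-0.1745]],[[0,0,0],[0,0,-0.1745]],[[0,0,0],[0,0,-0.1745]],[[0,0,0],[0,0,-0.1745]],[[0,0,0],[0,0,-0.1745]],[[0,0,0],[0,0,-0.1745]],[[0,0,0],[0,0,0]]]' 42; python3 -m creep '[[[-7,40,0],[0,0,0]],[[-7,45,0],[0,0,0]],[[-8,45,0],[0,0,0]],[[-7,45,0],[0,0,0]],[[-7,43,0],[0,0,0]],[[0,0,40],[0,0,0]],[[0,0,40],[0,0,0]],[[0,0,0],[0,0,0]],[[0,0,0],[0,0,0]]]'
python3 - <<'E'
from h import *
o=bot.get_obs();print(np.round(o["joint_pos"],3),np.round(o["eef_pos"],4),np.round(R.from_quat(o["tool_rot"]).as_matrix(),3))
S=vision.camera("side");T=vision.camera("top")
cv2.imwrite("pics/f.png",np.hstack([cv2.resize(T["image"][150:230,120:220],(380,420),interpolation=cv2.INTER_CUBIC),cv2.resize(S["image"][210:330,90:210],(400,420),interpolation=cv2.INTER_CUBIC)]))
# side-view predicted pixel of knob top vs. current TCP
print("tcp px",proj(S,o["eef_pos"]).round(1),"knob top pred",proj(S,[.5365,.263,.0425]).round(1))
# large weight now visible?
C=cloud(T);z=C[...,2]
m=(T["z_map"]>0)&(C[...,0]>.45)&(C[...,0]<.63)&(C[...,1]>0.02)&(C[...,1]<.22)&(z>.028)&(z<.06)
k,l,st,c=cv2.connectedComponentsWithStats(m.astype(np.uint8))
for i in range(1,k):
    q=C[l==i]
    if len(q)>10: print(len(q),c[i].round(1),q.mean(0).round(4),T["image"][l==i].mean(0).round())
E
```

```text
clock: 28.4
eef_pos: [0.5, 0.0392, 0.1541]
tool_rot: [0.002, 1.0, -0.0, -0.0]
ft_force: [-0.3, -0.3, -0.1]
grip_width: 0.0421
grasp_force: 0.0
clock: 29.52
eef_pos: [0.5372, 0.2577, 0.0755]
tool_rot: [0.002, 1.0, 0.0, 0.001]
ft_force: [0.4, 0.1, -0.2]
grip_width: 0.0418
grasp_force: 0.0
[0.447 0.532 0.019 1.056 0.    0.45 ] [0.5372 0.2577 0.0755] [[-1.     0.003  0.001]
 [ 0.003  1.     0.001]
 [-0.001  0.001 -1.   ]]
tcp px [142.  262.9] knob top pred [141.7 277.8]
26 [180.8 176.7] [0.5859 0.1904 0.0351] [38. 71. 30.]
31 [209.1 187.6] [0.5466 0.0964 0.0438] [38. 36. 36.]
25 [230.6 205.5] [0.4885 0.0278 0.0389] [52. 50. 51.]
```

View pics/f.png

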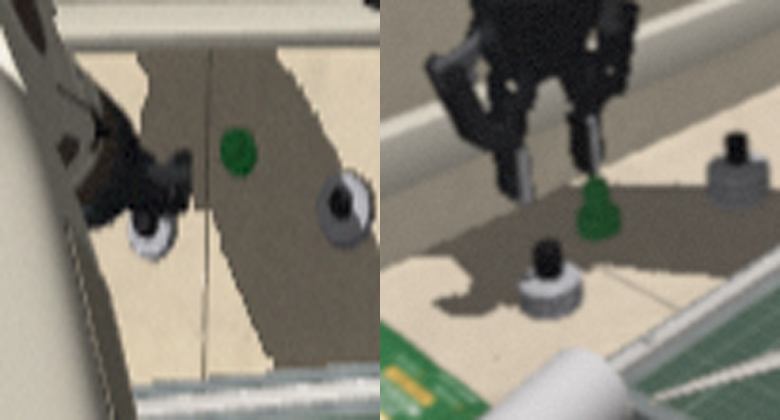

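The large weight was knocked and is now at about (0.547, 0.096). The middle weight is where I measured it: top-view knob (147,222), side-view (547,260). Go down and grip it.

```bash
python3 -m creep '[[[0.5,4.5,20],[0,0,0]],[[0,0,20],[0,0,0]],[[0,0,8],[0,0,0]],[[0,0,4],[0,0,0]],[[0,0,0],[0,0,0]]]' 42; python3 -m creep '[[[0,0,0],[0,0,0]],[[0,0,0],[0,0,0]],[[0,0,0],[0,0,0]],[[0,0,0],[0,0,0]],[[0,0,0],[0,0,0]]]' 0
```

```text
clock: 30.25
eef_pos: [0.5364, 0.2623, 0.0229]
tool_rot: [0.001, 1.0, 0.0, 0.001]
ft_force: [0.7, -0.2, -0.3]
grip_width: 0.0418
grasp_force: 0.0
clock: 30.88
eef_pos: [0.5368, 0.2628, 0.0235]
tool_rot: [0.001, 1.0, 0.001, 0.001]
ft_force: [0.7, 0.9, 5.5]
grip_width: 0.0153
grasp_force: 58.9
```

```bash
python3 -m creep '[[[0,0,-5],[0,0,0]],[[0,0,-15],[0,0,0]],[[0,0,-30],[0,0,0]],[[0,0,-32],[0,0,0]],[[0,0,0],[0,0,0]]]'; python3 -m creep '[[[0.5,-20,0],[0,0,0]],[[0.5,-40,0],[0,0,0]],[[0.5,-40,0],[0,0,0]],[[0.5,-40,0],[0,0,0]],[[0.5,-40,0],[0,0,0]],[[0.5,-40,0],[0,0,0]],[[0.5,-40,0],[0,0,0]],[[0.5,-40,0],[0,0,0]],[[0.5,-40,0],[0,0,0]],[[0.5,-40,0],[0,0,0]],[[0.5,-40,0],[0,0,0]],[[0.3,-32,0],[0,0,0]]]'; python3 -m creep '[[[0,0,0],[0,0,0]],[[0,0,0],[0,0,0]]]'
cat > look.py <<'E'
import sys
from h import *
o=bot.get_obs();print(np.round(o["joint_pos"],3),np.round(o["eef_pos"],4),o["grip_width"])
S=vision.camera("side");T=vision.camera("top")
cv2.imwrite(sys.argv[1],np.hstack([cv2.resize(T["image"][150:250,240:370],(380,420),interpolation=cv2.INTER_CUBIC),cv2.resize(S["image"][170:280,220:330],(420,420),interpolation=cv2.INTER_CUBIC)]))
E
python3 look.py pics/g.png
```

```text
clock: 31.5
eef_pos: [0.538, 0.263, 0.1077]
tool_rot: [0.001, 1.0, 0.001, 0.003]
ft_force: [0.5, -0.4, -1.9]
grip_width: 0.0154
grasp_force: 58.7
clock: 33.0
eef_pos: [0.527, -0.1919, 0.1023]
tool_rot: [0.002, 1.0, 0.0, -0.002]
ft_force: [-0.8, -0.4, -2.0]
grip_width: 0.0155
grasp_force: 58.8
clock: 33.25
eef_pos: [0.5278, -0.1898, 0.1029]
tool_rot: [0.001, 1.0, 0.001, -0.002]
ft_force: [-0.8, 1.4, -2.0]
grip_width: 0.0152
grasp_force: 58.9
[-0.345  0.447 -0.044  1.083  0.    -0.343] [ 0.5278 -0.1898  0.1029] 0.015249248663131001
```

View pics/g.png

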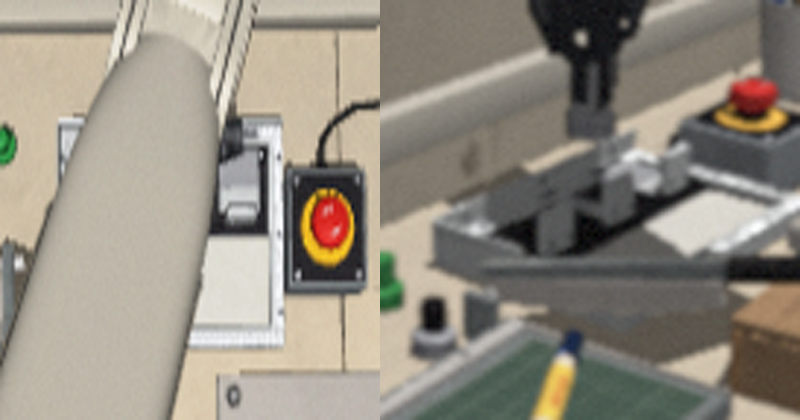

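Weight held upright above the medium carrier (side view 590,120). Correct x and lower.

```bash
python3 -m creep '[[[-3,0,15],[0,0,0]],[[0,0,20],[0,0,0]],[[0,0,12],[0,0,0]],[[0,0,6],[0,0,0]],[[0,0,2.5],[0,0,0]],[[0,0,0],[0,0,0]]]'; python3 -m creep '[[[0,0,1],[0,0,0]],[[0,0,0],[0,0,0]]]';python3 -m creep '[[[0,0,1],[0,0,0]],[[0,0,0],[0,0,0]]]';python3 -m creep '[[[0,0,0.7],[0,0,0]],[[0,0,0],[0,0,0]]]'
```

```text
clock: 34.1
eef_pos: [0.5328, -0.1899, 0.049]
tool_rot: [0.001, 1.0, -0.0, 0.0]
ft_force: [0.0, 0.5, -2.0]
grip_width: 0.0152
grasp_force: 58.9
clock: 34.35
eef_pos: [0.5327, -0.19, 0.0481]
tool_rot: [0.001, 1.0, -0.0, 0.0]
ft_force: [0.3, -0.3, -1.5]
grip_width: 0.0151
grasp_force: 58.9
clock: 34.6
eef_pos: [0.5324, -0.1899, 0.0467]
tool_rot: [0.001, 1.0, 0.0, -0.0]
ft_force: [-1.0, 0.8, -0.8]
grip_width: 0.0151
grasp_force: 58.9
clock: 34.85
eef_pos: [0.5324, -0.1899, 0.0459]
tool_rot: [0.001, 1.0, 0.0, -0.0]
ft_force: [-0.8, -0.5, -1.9]
grip_width: 0.0154
grasp_force: 58.9
```

```bash
python3 -m creep '[[[1,0,0.6],[0,0,0]],[[0,0,0],[0,0,0]]]';python3 -m creep '[[[0,0,0.6],[0,0,0]],[[0,0,0],[0,0,0]]]';python3 -m creep '[[[0,0,0.6],[0,0,0]],[[0,0,0],[0,0,0]]]'
```

```text
clock: 35.1
eef_pos: [0.5313, -0.1899, 0.0453]
tool_rot: [0.001, 1.0, 0.0, -0.0]
ft_force: [-0.5, -0.1, -1.9]
grip_width: 0.0153
grasp_force: 58.9
clock: 35.35
eef_pos: [0.5314, -0.1899, 0.0448]
tool_rot: [0.001, 1.0, 0.0, -0.0]
ft_force: [0.2, 0.1, -1.8]
grip_width: 0.0152
grasp_force: 58.9
clock: 35.6
eef_pos: [0.5315, -0.19, 0.0445]
tool_rot: [0.001, 1.0, -0.0, 0.0]
ft_force: [0.1, -0.2, 1.3]
grip_width: 0.0151
grasp_force: 59.1
```

```bash
python3 -m creep '[[[0,0,0],[0,0,0]],[[0,0,0],[0,0,0]],[[0,0,0],[0,0,0]],[[0,0,-15],[0,0,0]],[[0,0,-35],[0,0,0]],[[0,0,-40],[0,0,0]],[[0,0,0],[0,0,0]]]' 42;python3 -m creep '[[[-2,26,0],[0,0,0]],[[-2,40,0],[0,0,0]],[[-2,45,0],[0,0,0]],[[-3,50,0],[0,0,0]],[[-3,50,0],[0,0,0]],[[-2,45,0],[0,0,0]],[[-1,30,0],[0,0,0]],[[0,0,20],[0,0,0]],[[0,0,20],[0,0,0]],[[0,0,0],[0,0,0]],[[0,0,0],[0,0,0]]]'
python3 - <<'E'
from h import *
o=bot.get_obs();print(np.round(o["eef_pos"],4))
S=vision.camera("side");T=vision.camera("top")
f=lambda l:[(np.round(x["position"],1).tolist(),round(x["score"],2)) for x in l[:2]]
print(f(vision.place_of(S,"weight_large_mid")),"pred",proj(S,[.5466,.0964,.024]).round(1),"tcp",proj(S,o["eef_pos"]).round(1))
# dark knob of medium weight in the tray / side cloud of tall things over pads
C=cloud(T);z=C[...,2]
m=(T["z_map"]>0)&(C[...,0]>.508)&(C[...,0]<.56)&(C[...,1]>-.24)&(C[...,1]<-.15)&(z>.05)&(z<.08)
q=C[m];print("medium knob",len(q),q.mean(0).round(4) if len(q) else "")
a=cv2.resize(T["image"][150:240,170:340],(420,420),interpolation=cv2.INTER_CUBIC)
b=cv2.resize(S["image"][200:290,150:310],(380,420),interpolation=cv2.INTER_CUBIC)
cv2.imwrite("pics/h.png",np.hstack([a,b]))
E
```

```text
clock: 36.48
eef_pos: [0.5345, -0.191, 0.1393]
tool_rot: [0.001, 1.0, -0.002, 0.004]
ft_force: [1.0, 1.2, -0.1]
grip_width: 0.0418
grasp_force: 0.0
clock: 37.85
eef_pos: [0.5471, 0.096, 0.0948]
tool_rot: [0.001, 1.0, 0.0, 0.0]
ft_force: [-0.4, -0.6, 0.2]
grip_width: 0.0419
grasp_force: 0.0
[0.5471 0.096  0.0948]
[([195.9, 255.3], 0.66), ([288.2, 221.4], 0.24)] pred [197.9 255.5] tcp [196.2 228.8]
medium knob 28 [ 0.5308 -0.1919  0.0615]
```

View pics/h.png

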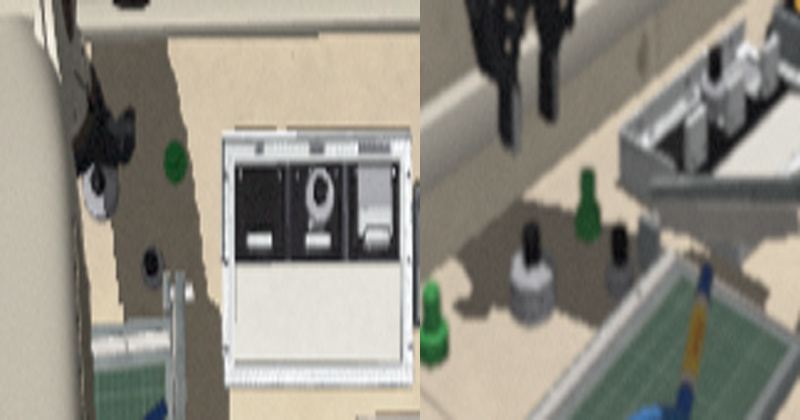

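The middle weight stands on the medium joint (top view 318,190). The fingers are above the large weight (net's side reading agrees within 2 px). Grip it.

```bash
python3 -m creep '[[[0,0.5,20],[0,0,0]],[[0,0,22],[0,0,0]],[[0,0,15],[0,0,0]],[[0,0,7],[0,0,0]],[[0,0,2],[0,0,0]],[[0,0,0],[0,0,0]]]' 42; python3 -m creep '[[[0,0,0],[0,0,0]],[[0,0,0],[0,0,0]],[[0,0,0],[0,0,0]],[[0,0,0],[0,0,0]],[[0,0,0],[0,0,0]]]' 0
```

```text
clock: 38.75
eef_pos: [0.5473, 0.0967, 0.0287]
tool_rot: [0.001, 1.0, 0.0, 0.0]
ft_force: [0.5, 0.2, 0.1]
grip_width: 0.0421
grasp_force: 0.0
clock: 39.38
eef_pos: [0.5476, 0.0972, 0.0292]
tool_rot: [0.0, 1.0, 0.001, 0.001]
ft_force: [-0.2, 1.4, 5.5]
grip_width: 0.0152
grasp_force: 58.8
```

```bash
python3 -m creep '[[[0,0,-5],[0,0,0]],[[0,0,-15],[0,0,0]],[[0,0,-30],[0,0,0]],[[0,0,-38],[0,0,0]],[[0,0,0],[0,0,0]]]'; python3 -m creep '[[[1,-22,0],[0,0,0]],[[1,-40,0],[0,0,0]],[[1,-40,0],[0,0,0]],[[1,-40,0],[0,0,0]],[[2,-40,0],[0,0,0]],[[2,-40,0],[0,0,0]],[[2,-40,0],[0,0,0]],[[2,-40,0],[0,0,0]],[[2,-40,0],[0,0,0]],[[2,-20,0],[0,0,0]],[[0,0,0],[0,0,0]],[[0,0,0],[0,0,0]]]'; python3 -m creep '[[[0,0,0],[0,0,0]],[[0,0,0],[0,0,0]]]'
```

```text
clock: 40.0
eef_pos: [0.5495, 0.0968, 0.1199]
tool_rot: [0.001, 1.0, 0.0, 0.004]
ft_force: [0.6, -0.4, -3.9]
grip_width: 0.0151
grasp_force: 58.8
clock: 41.5
eef_pos: [0.5299, -0.2642, 0.1155]
tool_rot: [0.0, 1.0, 0.001, -0.001]
ft_force: [0.3, 0.5, -3.0]
grip_width: 0.0151
grasp_force: 59.0
clock: 41.75
eef_pos: [0.5306, -0.2644, 0.1163]
tool_rot: [-0.0, 1.0, 0.0, -0.0]
ft_force: [0.2, 1.0, -3.0]
grip_width: 0.0149
grasp_force: 59.0
```

```bash
python3 -m creep '[[[0,-0.5,18],[0,0,0]],[[0,0,20],[0,0,0]],[[0,0,14],[0,0,0]],[[0,0,7],[0,0,0]],[[0,0,3],[0,0,0]],[[0,0,0],[0,0,0]]]'; python3 -m creep '[[[0,0,1],[0,0,0]],[[0,0,0],[0,0,0]]]';python3 -m creep '[[[0,0,1],[0,0,0]],[[0,0,0],[0,0,0]]]';python3 -m creep '[[[0,0,0.6],[0,0,0]],[[0,0,0],[0,0,0]]]'
```

```text
clock: 42.5
eef_pos: [0.5306, -0.266, 0.0545]
tool_rot: [0.001, 1.0, -0.0, 0.0]
ft_force: [-0.5, 0.6, -3.4]
grip_width: 0.0152
grasp_force: 59.0
clock: 42.75
eef_pos: [0.5306, -0.266, 0.0536]
tool_rot: [0.001, 1.0, -0.0, 0.0]
ft_force: [0.1, 0.3, -3.1]
grip_width: 0.0148
grasp_force: 59.0
clock: 43.0
eef_pos: [0.5303, -0.2659, 0.0522]
tool_rot: [0.001, 1.0, 0.0, -0.0]
ft_force: [-0.6, -0.5, -3.0]
grip_width: 0.015
grasp_force: 59.0
clock: 43.25
eef_pos: [0.5303, -0.2659, 0.0515]
tool_rot: [0.001, 1.0, 0.0, -0.0]
ft_force: [0.3, -1.2, -3.5]
grip_width: 0.0149
grasp_force: 59.0
```

```bash
python3 -m creep '[[[-1,0.5,0.6],[0,0,0]],[[0,0,0],[0,0,0]]]';python3 -m creep '[[[0,0,0.6],[0,0,0]],[[0,0,0],[0,0,0]]]';python3 -m creep '[[[0,0,0.5],[0,0,0]],[[0,0,0],[0,0,0]]]'
```

```text
clock: 43.5
eef_pos: [0.5315, -0.2653, 0.0509]
tool_rot: [0.001, 1.0, 0.0, 0.0]
ft_force: [-0.8, -0.3, -3.0]
grip_width: 0.0149
grasp_force: 59.0
clock: 43.75
eef_pos: [0.5313, -0.2654, 0.0503]
tool_rot: [0.001, 1.0, 0.0, -0.0]
ft_force: [-0.0, 1.0, -2.8]
grip_width: 0.015
grasp_force: 59.0
clock: 44.0
eef_pos: [0.5314, -0.2654, 0.0503]
tool_rot: [0.001, 1.0, -0.0, 0.0]
ft_force: [-0.2, 0.6, -0.1]
grip_width: 0.0152
grasp_force: 59.3
```

```bash
python3 -m creep '[[[0,0,0],[0,0,0]],[[0,0,0],[0,0,0]],[[0,0,0],[0,0,0]],[[0,0,-15],[0,0,0]],[[0,0,-35],[0,0,0]],[[0,0,-40],[0,0,0]],[[0,0,0],[0,0,0]]]' 42;python3 -m creep '[[[0,40,0],[0,0,0]],[[0,50,0],[0,0,0]],[[0,50,0],[0,0,0]],[[0,50,0],[0,0,0]],[[0,50,0],[0,0,0]],[[0,40,0],[0,0,0]],[[0,0,0],[0,0,0]],[[0,0,0],[0,0,0]]]'
python3 - <<'E'
from h import *
T=vision.camera("top");S=vision.camera("side")
C=cloud(T);z=C[...,2]
m=(T["z_map"]>0)&(C[...,0]>.508)&(C[...,0]<.56)&(C[...,1]>-.3)&(C[...,1]<-.15)&(z>.052)&(z<.08)
k,l,st,c=cv2.connectedComponentsWithStats(m.astype(np.uint8))
for i in range(1,k):
    q=C[l==i]; print("knob",len(q),q.mean(0).round(4),q[:,2].max().round(4))
im=T["image"].astype(int);m=(im[...,2]>120)&(im[...,1]<80)&(im[...,0]<80)&(T["z_map"]>0)&(abs(C[...,0]-.486)<.05)&(abs(C[...,1]+.356)<.05)
q=C[m];print("red",q.mean(0).round(4),np.percentile(q,[2,98],0).round(4).tolist())
# outline centre on plane of head rim (z~.078)
v,u=np.nonzero(m);(cx,cy),r=cv2.minEnclosingCircle(np.stack([u,v],1).astype(np.float32));print(at_z(T,cx,cy,.078).round(4),r)
a=cv2.resize(T["image"][165:245,245:375],(420,420*80//130*1),interpolation=cv2.INTER_CUBIC);a=cv2.resize(a,(420,420))
cv2.imwrite("pics/i.png",np.hstack([a,cv2.resize(S["image"][170:270,235:335],(380,420),interpolation=cv2.INTER_CUBIC)]))
E
```

```text
clock: 44.88
eef_pos: [0.5343, -0.2669, 0.1454]
tool_rot: [0.001, 1.0, -0.002, 0.004]
ft_force: [0.3, -0.3, 0.5]
grip_width: 0.0418
grasp_force: 0.0
clock: 45.88
eef_pos: [0.5315, 0.0144, 0.1398]
tool_rot: [0.0, 1.0, -0.0, -0.0]
ft_force: [0.8, 0.2, 0.1]
grip_width: 0.0419
grasp_force: 0.0
knob 25 [ 0.5314 -0.1919  0.0635] 0.0698
knob 32 [ 0.5289 -0.266   0.0654] 0.0787
red [ 0.4856 -0.3543  0.0855] [[0.4685, -0.3725, 0.0762], [0.5029, -0.3382, 0.093]]
[ 0.4872 -0.3555  0.078 ] 6.318862438201904
```

View pics/i.png

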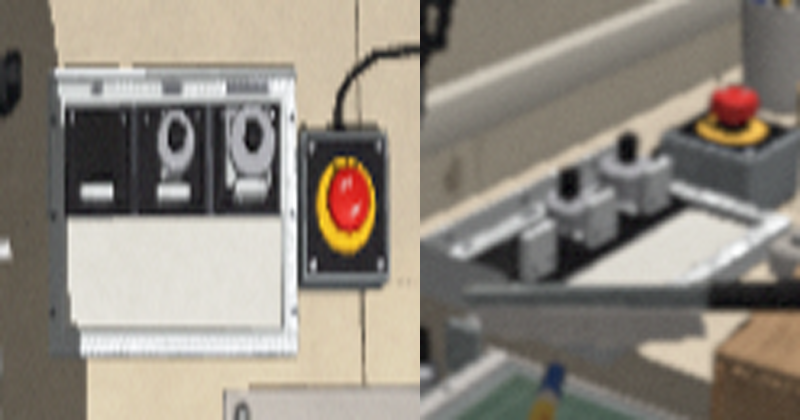

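Both weights stand upright and centred (top view 176,140 and 250,140). Now the mushroom head.

```bash
python3 -m creep '[[[4,-20,0],[0,0,0]],[[4,-40,0],[0,0,0]],[[4,-40,0],[0,0,0]],[[5,-40,0],[0,0,0]],[[5,-40,0],[0,0,0]],[[5,-40,0],[0,0,0]],[[5,-40,0],[0,0,0]],[[5,-40,0],[0,0,0]],[[4,-40,0],[0,0,0]],[[4,-30,0],[0,0,0]],[[0,0,0],[0,0,0]],[[0,0,0],[0,0,0]]]' 64; python3 -m creep '[[[0,0,15],[0,0,0]],[[0,0,15],[0,0,0]],[[0,0,0],[0,0,0]],[[0,0,0],[0,0,0]]]'; python3 -c "
from workcell import bot;print(bot.get_obs()['joint_pos'])"
```

```text
clock: 47.48
eef_pos: [0.4855, -0.3556, 0.1396]
tool_rot: [0.001, 1.0, 0.0, -0.0]
ft_force: [-0.0, -0.4, 0.2]
grip_width: 0.0639
grasp_force: 0.0
clock: 47.98
eef_pos: [0.4863, -0.3549, 0.1097]
tool_rot: [0.0, 1.0, 0.0, -0.0]
ft_force: [-0.7, -0.3, 0.2]
grip_width: 0.064
grasp_force: 0.0
[-6.30423966e-01  5.15045813e-01  8.63386198e-02  1.14262674e+00
  1.47952460e-05 -6.29734826e-01]
```

```bash
python3 -m creep '[[[0,0,15],[0,0,0]],[[0,0,15],[0,0,0]],[[0,0,12],[0,0,0]],[[0,0,6],[0,0,0]],[[0,0,3],[0,0,0]],[[0,0,0],[0,0,0]],[[0,0,0],[0,0,0]]]'; python3 -m creep '[[[0,0,0],[0,0,0]],[[0,0,0],[0,0,0]],[[0,0,0],[0,0,0]],[[0,0,0],[0,0,0]]]' 20
```

```text
clock: 48.85
eef_pos: [0.4866, -0.3556, 0.0594]
tool_rot: [0.001, 1.0, -0.0, 0.0]
ft_force: [0.7, -0.9, -0.1]
grip_width: 0.0643
grasp_force: 0.0
clock: 49.35
eef_pos: [0.4865, -0.3546, 0.0598]
tool_rot: [0.0, 1.0, 0.0, 0.0]
ft_force: [-1.7, 4.1, 5.5]
grip_width: 0.0373
grasp_force: 59.8
```

```bash
python3 -m creep '[[[0,0,-0.7],[0,0,0.1]],[[0,0,-0.7],[0,0,0.1]],[[0,0,-0.7],[0,0,0.1]],[[0,0,-0.7],[0,0,0.1]],[[0,0,-0.7],[0,0,0.1]],[[0,0,-0.7],[0,0,0.1]],[[0,0,-0.7],[0,0,0.1]],[[0,0,-0.7],[0,0,0.1]],[[0,0,-0.4],[0,0,0.04]],[[0,0,0],[0,0,0]],[[0,0,0],[0,0,0]]]'; python3 -c "
from workcell import bot;o=bot.get_obs();print(o['joint_pos'],o['ft_torque'])"
```

```text
clock: 50.72
eef_pos: [0.4867, -0.3543, 0.0659]
tool_rot: [0.408, 0.913, 0.001, 0.0]
ft_force: [-1.3, 4.1, 6.1]
grip_width: 0.0372
grasp_force: 60.1
[-0.63016569  0.55371521  0.02790392  1.04495156  0.00179278  0.20960327] [0.9153292  0.19641506 0.18004604]
```

```bash
python3 -m creep '[[[0,0,-0.3],[0,0,0.04]],[[0,0,0],[0,0,0]]]'; python3 -m creep '[[[0,0,0],[0,0,0]],[[0,0,0],[0,0,0]],[[0,0,0],[0,0,0]],[[0,0,0],[0,0,0]],[[0,0,-20],[0,0,0]],[[0,0,-40],[0,0,0]],[[0,0,-40],[0,0,0]],[[0,0,0],[0,0,0]]]' 66; python3 -m creep '[[[0,0,-20],[0,0,-0.17]],[[0,0,0],[0,0,-0.17]],[[0,0,0],[0,0,-0.17]],[[0,0,0],[0,0,-0.17]],[[0,0,0],[0,0,-0.17]],[[0,0,0],[0,0,0]]]';  python3 -m creep '[[[0,40,0],[0,0,0]],[[0,50,0],[0,0,0]],[[0,50,0],[0,0,0]],[[0,50,0],[0,0,0]],[[0,50,0],[0,0,0]],[[0,50,0],[0,0,0]],[[0,50,0],[0,0,0]],[[0,30,0],[0,0,0]],[[0,0,0],[0,0,0]],[[0,0,0],[0,0,0]]]'
python3 - <<'E'
from h import *
T=vision.camera("top");S=vision.camera("side")
C=cloud(T);z=C[...,2]
im=T["image"].astype(int);m=(im[...,2]>120)&(im[...,1]<80)&(im[...,0]<80)&(T["z_map"]>0)&(abs(C[...,0]-.486)<.05)&(abs(C[...,1]+.356)<.05)
q=C[m];print("red",len(q),q.mean(0).round(4),np.percentile(q,[2,50,90,98],0).round(4)[:,2])
v,u=np.nonzero(m);print(u.mean(),v.mean())
im=S["image"].astype(int);m=(im[...,2]>120)&(im[...,1]<70)&(im[...,0]<70);m[:,:290]=0;m[:,350:]=0
v,u=np.nonzero(m);print("side red",len(u),u.mean(),v.mean(),v.min())
print("side stop-top if up",proj(S,[.4865,-.3555,.093]),"down",proj(S,[.4865,-.3555,.087]))
m=(T["z_map"]>0)&(C[...,0]>.508)&(C[...,0]<.56)&(C[...,1]>-.3)&(C[...,1]<-.15)&(z>.052)&(z<.08)
k,l,st,c=cv2.connectedComponentsWithStats(m.astype(np.uint8))
for i in range(1,k):
    q=C[l==i]; print("knob",len(q),q.mean(0).round(4))
import cv2
for f in("pics/s0.png",):
    im=cv2.imread(f).astype(int);m=(im[...,2]>120)&(im[...,1]<70)&(im[...,0]<70);m[:,:290]=0;m[:,350:]=0
    v,u=np.nonzero(m);print("initial side red",len(u),u.mean(),v.mean(),v.min())
cv2.imwrite("pics/j.png",np.hstack([cv2.resize(T["image"][165:245,245:375],(420,420),interpolation=cv2.INTER_CUBIC),cv2.resize(S["image"][170:270,235:335],(380,420),interpolation=cv2.INTER_CUBIC)]))
E
```

```text
clock: 50.98
eef_pos: [0.4867, -0.3543, 0.0659]
tool_rot: [0.425, 0.905, 0.001, 0.0]
ft_force: [-1.1, 4.6, 6.2]
grip_width: 0.0373
grasp_force: 60.0
clock: 51.98
eef_pos: [0.4884, -0.3571, 0.1695]
tool_rot: [0.427, 0.904, -0.001, 0.004]
ft_force: [0.1, 0.1, -0.9]
grip_width: 0.066
grasp_force: 0.0
clock: 52.72
eef_pos: [0.4857, -0.3551, 0.184]
tool_rot: [0.017, 1.0, 0.0, -0.001]
ft_force: [0.4, 0.5, 0.4]
grip_width: 0.066
grasp_force: 0.0
clock: 53.98
eef_pos: [0.4976, 0.0141, 0.1849]
tool_rot: [0.016, 1.0, -0.0, -0.0]
ft_force: [-1.2, 0.4, -0.5]
grip_width: 0.0661
grasp_force: 0.0
red 111 [ 0.486  -0.3546  0.0918] [0.0839 0.0921 0.0958 0.0971]
352.6306306306306 201.981981981982
side red 48 318.0416666666667 192.375 190
side stop-top if up [317.70211997 188.80531068] down [317.60715574 190.62876183]
knob 25 [ 0.5317 -0.1921  0.0623]
knob 29 [ 0.5287 -0.2671  0.0661]
knob 1 [ 0.545  -0.2776  0.0525]
initial side red 53 317.3018867924528 193.62264150943398 191
```

View pics/j.png

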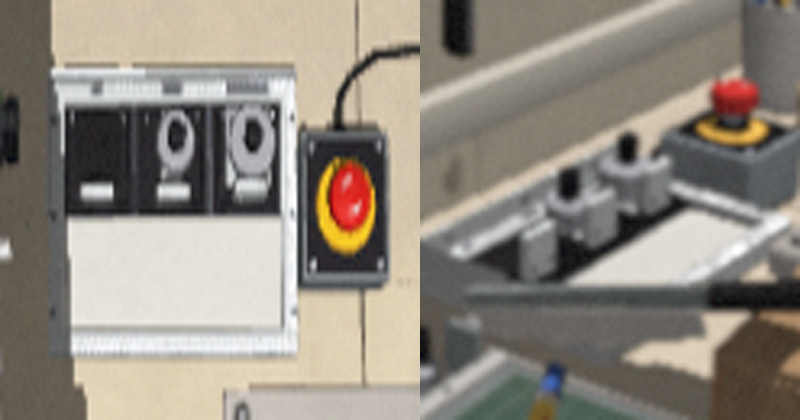

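The head is back at its starting height (mean z 0.0918 m, initially 0.0919) and both weights stand in place. Hand in.

```bash
python3 -c "
from workcell import workorder;print(workorder.job_done())"
```

```text
the job is handed in; nothing more can be done
None
```

The job is handed in: the stop was pushed down first, the medium and wide joints (no narrow joint today) were slid over their heater pads, each got its weight, and the mushroom head was then turned fully up; the last images showed all of this in place at about 54 s.

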